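# Wedge the spring clip off the spindle

## Robot

A 6-joint arm with a two-finger parallel gripper is mounted at the origin on the work surface; the furniture and walls round the work are solid. World frame = base frame: x ahead of the robot, y to its left, z up, the work surface at z = 0. Lengths are in m, angles in rad, forces in N, time in s.
With the tool pointing down it reaches from about 0.225 to 0.875 m from the base axis. Payload 3.4 kg.
Tool frame: the origin (TCP) lies between the finger pads; the fingertips stand 19 mm ahead of it and the grasp point (between the pads) is the TCP; z points along the fingers, y is the line along which they close (so a half turn about z gives the same grasp; the last joint's range is limited). The gripper opens to 85 mm and grips with 20 to 120 N. Pads are 22 mm wide; open, the fingers measure 114 mm over their backs; the gripper's body (76 mm by 85 mm) begins 54 mm behind the grasp point. The pads swing forward as they close: fully open they stand 13 mm farther back than shut.
Start: joints at [1.072, 0.276, 1.505, -0, 1.361, -0.121], TCP at [0.212, 0.534, 0.25] pointing down, gripper open.
Joint ranges: [-2.89, 2.89], [-0.75, 2.08], [0.22, 2.7], [-1.18, 4.32], [0.11, 2.71], [-2.7, 2.7]. Speed limits (rad/s): [2.57, 2.57, 3.14, 3.14, 3.14, 3.14].

## Interface

Orientations are given as a unit quaternion [w, x, y, z].
In Python, from rig import get_state, imaging, ticket gives the robot as it stands. The module is installed in compiled form; this text tells all that it offers.
- The arm moves only by the shell command python3 -m inch 'ROWS' [FORCE]. ROWS is JSON, a list of rows, each an object with "claw": the opening, from -1 (shut) to 1 (fully open); "travel": the shift along the world's x, y, z in units of 200 mm (1.0 is 200 mm), a list of three; "turn": the turn about the world's z in units of 180 degrees (1.0 is 180 degrees). A call has 1 to 5 rows; each row is the pose to reach, as a shift and turn from the pose commanded when the call began, turning the shorter way round; what a row does not reach only later rows make up. A row lasts 1/10 s, in which the tool goes at most 50 mm and 8.59 degrees, less where a joint would pass 70% of its speed; a pose out of reach is approached as far as the arm can. A call with a number of a shift or a turn outside -1 to 1 is refused whole. A call with a gripper value outside its range is refused whole. The fingers move at their own pace and stop on an object; FORCE is the grip in N (left out, the last holds). Time passes only in rows, so rows that repeat a pose let the fingers close. It gives the time, the measured TCP pose, the force, the opening and the grip force at its end, in the units of the state.
- get_state(): the state, without advancing time (a new reading comes with each control period).
- imaging.get_image(name): name is "side" or "top"; returns the picture (420x560x3 uint8, red, green, blue); there is no depth.
- imaging.camera_params(name): a dict with "camera_matrix" (3x3 intrinsics, pixels), "k1" (the pictures are not rectified: a ray, as slopes to the right and down, at radius r is drawn at 1 + k1 r^2 times it, then the intrinsics apply), "cam_to_world" (4x4, takes a point from camera to world coordinates). Camera axes: x right, y down, z forward; pixel columns grow to the right and rows downward; lengths in m; the calibration is good to about 2 mm. A picture is of the moment at which its call begins. camera_params takes no time and is no camera call.
- ticket.sign_off(): hands the job in; it is judged then, once.
The state is a dict: "clock": time; "qpos": joint angles; "qd": joint speeds; "effort": joint torques, N m; "position": TCP position; "ee_rot": TCP orientation; "contact_force": force on the tool from outside, world axes, zero at the start; "moment": the same for the moment, N m; "width": finger opening in m; "gripper_force": force on a finger pad.
Only numpy, scipy, OpenCV 4.12 (cv2) and the standard library are available. Lean on these libraries where they do the work, as an engineer would, in place of code of your own. Each camera call takes 0.05 s, during which the arm holds its last target. There are 200 camera calls.

## Task

Take the spring clip off the spindle with the wedge: hold the wedge by its upright grip, slide its thin end along the top of the spindle and under the clip's bridge until the clip has spread and been pushed up, then lift it away. Put the wedge and the clip down on the bench, clear of the stand, and let go. Do not touch the clip with the gripper's fingers.

Things in the scene. Friction and masses are not known exactly. Their poses are not given: they have to be found in the camera images.
- wedge_grip (a point): Centre of the wedge's upright grip, 25 mm above the wedge's flat underside. Grip: block 34 (x) x 24 (y, grasp across this) x 50 mm high, at the wedge's rear. Wedge: loose, bare aluminium, 0.15 kg, standing on the bench; x points from grip to tip, z up. Ahead of the grip a bar 14 mm wide, first a level saddle 24 mm high; 55 to 67 mm from the grip's centre a crest 29 mm high; then an even slope down to the thin tip.
- wedge_tip (a point): Middle of the wedge's thin end (an edge 3 mm thick, 14 mm wide), 1.5 mm above its underside and 127 mm ahead of the grip's centre along x.
- packer_grip (a point): Centre of the same upright grip on the packer, a bystander that is not needed: its 14 mm wide bar ends in a blunt head 29 mm high 127 mm ahead, too high to enter under the clip. Wedge and packer stand side by side, either one left or right.
- clip_bridge (a point): Middle of the underside of the clip's level bridge; x along the spindle, z up. The gap between it and the spindle's top is 10 mm high, 25 mm wide; the wedge enters there along +x. The legs come free of the spindle when the bridge has been raised 11 to 15 mm, at about 3 to 10 N; the clip then sits astride the wedge's saddle, held by the crest, and can be carried on it.
- clip: The spring clip: a loose, oiled (slippery) dark steel strip, 0.055 kg, 14 mm wide along the spindle, 45 mm across and 46 mm tall, bent over the spindle like a broom clip: level bridge on top, sides down, two springy legs that pinch the spindle below its middle and end 44 mm below the bridge's underside. Origin on the spindle's axis, 26 mm below the bridge's underside; x along the spindle.
- spindle_top (a point): Point at the height of the spindle's top, 64 mm above the bench, over the middle of the groove where the clip sits; the bridge's underside is 10 mm above it at the start. The level steel spindle, 32 mm in diameter, runs along this point's x axis; its free end is 15 mm away towards -x (the robot's side). The groove is 28 mm in diameter and 18 mm long.
- bearing_stand: The fixed grey stand; origin on the bench 64 mm below spindle_top, x along the spindle. Base plate 95 x 100 x 10 mm, from x = -30 to 65 mm. From x = 12 to 54 mm two upright cheeks, 86 mm high, stand beside the spindle; the clip stops against them when pushed along +x, while the wedge's tip runs on over the spindle through the 35 mm wide slot between them, open above and behind.
Not all that is in view belongs to the job. What is meant by the bearing_stand is not purple, and is the smaller of those in its own colour. Leave any pink look-alike of the part that bears wedge_grip alone.

How it is judged:
On the way, in this order (a step that is already met when the one before it is completed fails the run):
1. the wedge's tip is under the clip's bridge while the clip still sits in the spindle's groove (x of wedge_tip in the frame of clip_bridge between -0.002 and 0.06 m and y of wedge_tip in the frame of clip_bridge between -0.02 and 0.02 m and z of wedge_tip in the frame of clip_bridge between -0.02 and 0.002 m and distance between clip_bridge and spindle_top below 0.016 m), for 0.05 s.
2. the clip has been pushed up off the spindle by the wedge (distance between clip_bridge and spindle_top above 0.026 m), for 0.05 s.
At the end, for the whole second after the job is handed in: The clip is off the spindle; clip and wedge both lie at rest on the bench, more than 45 mm from the groove seen from above, not touching the stand, and released (horizontal distance between each of clip_bridge, wedge_grip and spindle_top above 0.045 m and height (world z) of each of clip_bridge, wedge_tip below 0.06 m and height (world z) of wedge_grip below 0.04 m and contact force between bearing_stand and wedge below 0.05 N and contact force between bearing_stand and clip below 0.05 N and linear speed of each of wedge, clip below 0.03 m/s).
It fails at once if the gripper's fingers press on the clip (contact force between the fingers and clip above 1 N).
It also fails if it takes over 54 s, if anything falls off the work surface, if the arm or the gripper's body presses on something with over 40 N, if the wrist force passes 120 N, or if a joint passes its speed limit or range.

## Working session

There is one attempt and no reset: what is moved stays moved. The work goes in short steps, Python scripts to look and compute and a shell command to move; the robot and the scene stay as the last step left them, time stands still between calls to the robot, and variables do not carry over. Pictures are saved under pics/ and viewed, at most 10 in all, crops included, and the job is handed in when it is done.

```bash
mkdir -p pics; python3 - <<'E'
from rig import get_state, imaging
import cv2,numpy as np
for n in("side","top"):
    im=imaging.get_image(n); cv2.imwrite(f"pics/{n}0.png",im[:,:,::-1])
    p=imaging.camera_params(n); print(n,np.round(p["camera_matrix"],1).tolist(),p["k1"],np.round(p["cam_to_world"],3).tolist())
print(get_state())
E
```

```text
side [[415.2, 0.0, 283.7], [0.0, 415.2, 214.7], [0.0, 0.0, 1.0]] -0.07929879861996227 [[0.938, -0.21, 0.277, 0.093], [-0.347, -0.537, 0.769, -0.766], [-0.013, -0.817, -0.576, 0.69], [0.0, 0.0, 0.0, 1.0]]
top [[438.2, 0.0, 290.2], [0.0, 438.2, 220.0], [0.0, 0.0, 1.0]] -0.0563898941035654 [[0.015, -0.99, 0.14, 0.261], [-1.0, -0.016, -0.005, 0.035], [0.007, -0.14, -0.99, 1.179], [0.0, 0.0, 0.0, 1.0]]
{'clock': 0.1, 'qpos': array([ 1.07197782e+00,  2.76548930e-01,  1.50602366e+00,  3.03821537e-05,
        1.36073061e+00, -1.20992095e-01]), 'qd': array([-0.00049439, -0.00207772, -0.00292709,  0.00119138, -0.0011396 ,
        0.00100832]), 'effort': array([ 1.12037549e-03, -4.17699766e+01, -2.46402866e+01, -3.32540856e-05,
        5.82006003e-03, -3.45310170e-06]), 'position': array([0.21189005, 0.53404556, 0.24950958]), 'ee_rot': array([-2.74978887e-04,  1.87794600e-01,  9.82207950e-01, -8.10002311e-04]), 'contact_force': array([ 0.06662826, -0.6225102 ,  1.29093327]), 'moment': array([-0.01080459, -0.00495131,  0.03770378]), 'gripper_force': 0.0, 'width': 0.08511345668085071}
```

View pics/side0.png

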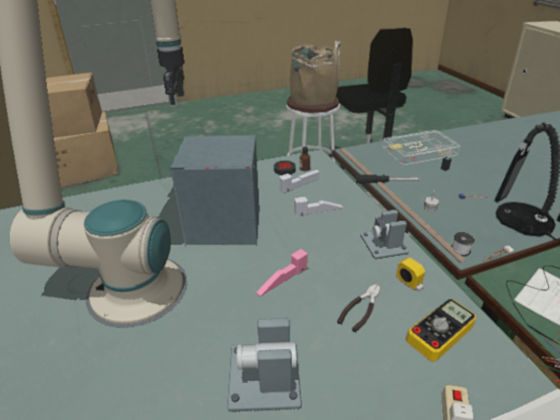

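View pics/top0.png

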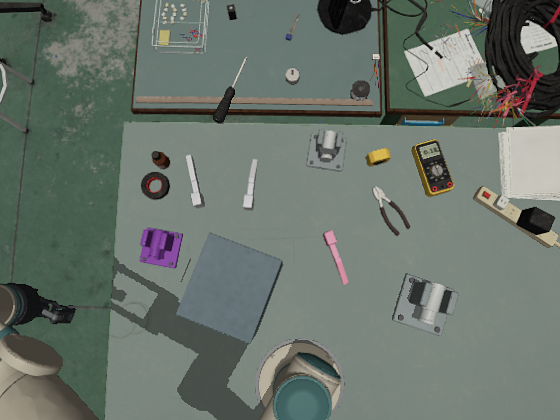

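The side view shows the grey small stand at about (385,235), tools at (300,180) and (318,207), and a pink decoy at (285,272). In the top view the small stand is at (326,147), the tools at (195,180) and (251,184), and the larger grey stand at (427,303). I'll zoom in on these.

```bash
python3 - <<'E'
import cv2,numpy as np
t=cv2.imread("pics/top0.png");s=cv2.imread("pics/side0.png")
a=cv2.resize(t[115:220,170:360],None,fx=4,fy=4,interpolation=cv2.INTER_CUBIC)
cv2.imwrite("pics/c1.png",a)
b=cv2.resize(s[160:262,265:415],None,fx=5,fy=5,interpolation=cv2.INTER_CUBIC)
cv2.imwrite("pics/c2.png",b)
E
```

```text
(no output)
```

View pics/c1.png

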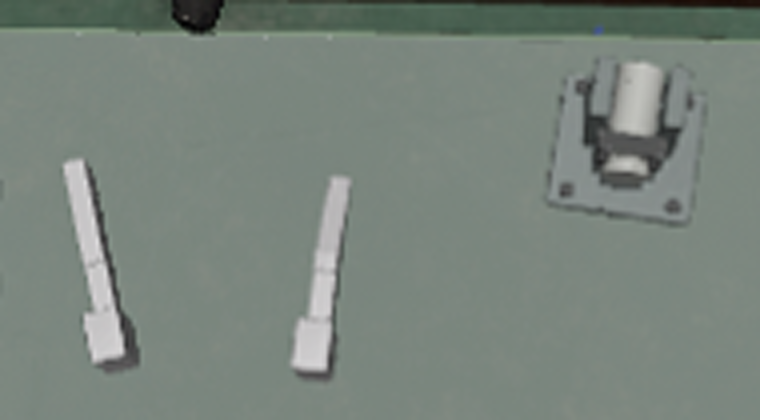

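View pics/c2.png

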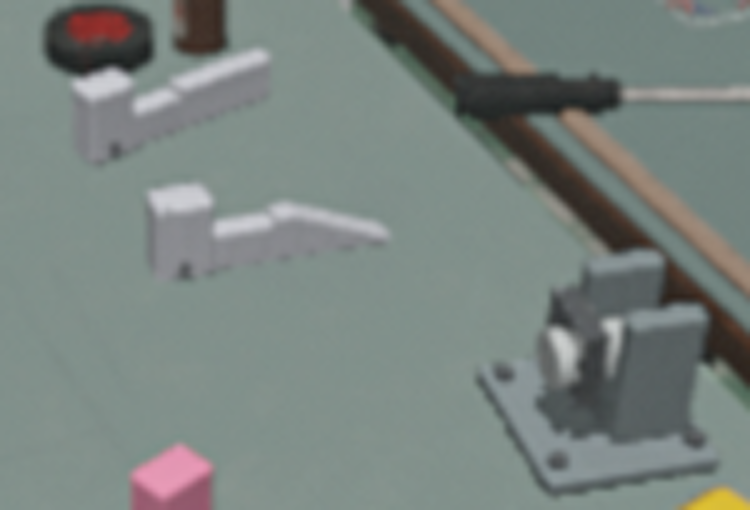

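```bash
cat > h.py <<'E'
import numpy as np,cv2
from rig import get_state, imaging
def ray(n,uv):
    p=imaging.camera_params(n);K=np.array(p["camera_matrix"]);T=np.array(p["cam_to_world"]);k=p["k1"]
    d=(np.atleast_2d(uv).astype(float)-K[:2,2])/K[[0,1],[0,1]]
    x=d.copy()
    for _ in range(20): x=d/(1+k*(x**2).sum(1,keepdims=True))
    return T[:3,3],np.c_[x,np.ones(len(x))]@T[:3,:3].T
def plane(n,uv,z):
    o,d=ray(n,uv); return o+d*((z-o[2])/d[:,2])[:,None]
E
python3 - <<'E'
from h import *
t=cv2.imread("pics/top0.png")
c=lambda l:(np.array(l,float)+.5)/4-.5+[170,115]
g=plane("top",c([(297,320),(333,322),(326,372),(291,370)]),.05)
tip=plane("top",c([(330,178),(350,180)]),.003)
print("grip",g.mean(0),"tip",tip.mean(0)); d=(tip.mean(0)-g.mean(0))[:2];print(np.hypot(*d),np.degrees(np.arctan2(d[1],d[0])))
P=plane("top",c([(568,77),(548,203),(688,222),(706,95)]),.01);print(P.round(4))
ax=(P[0]-P[1]+P[3]-P[2])[:2];lat=(P[0]+P[1]-P[2]-P[3])[:2]
print("len",np.hypot(*ax)/2,np.hypot(*lat)/2,np.degrees(np.arctan2(ax[1],ax[0])),np.degrees(np.arctan2(-lat[0],lat[1])))
u=ax/np.hypot(*ax);print("spindle_top",P.mean(0)[:2]-u*.0175)
# white spindle mask: edges at rear part (crop x 612..665 at y~110) & side check
hsv=cv2.cvtColor(t,cv2.COLOR_BGR2GRAY)
for r in range(133,149): print(r,[int(v) for v in hsv[r,316:344]])
E
```

```text
grip [0.4691701  0.14163893 0.05      ] tip [0.59556383 0.13004613 0.003     ]
0.12692426233663773 -5.240490786314111
[[ 0.6695 -0.0269  0.01  ]
 [ 0.579  -0.0138  0.01  ]
 [ 0.5673 -0.1101  0.01  ]
 [ 0.6583 -0.1229  0.01  ]]
len 0.09167718464298642 0.09685153011871932 -8.114168326001586 -6.76304929991214
spindle_top [ 0.60121264 -0.06594089]
133 [130, 121, 111, 131, 137, 136, 137, 119, 107, 141, 162, 176, 183, 189, 193, 189, 185, 178, 166, 146, 113, 107, 127, 135, 134, 133, 119, 119]
134 [116, 109, 93, 129, 138, 137, 136, 118, 111, 147, 159, 170, 184, 190, 193, 189, 184, 176, 163, 141, 101, 94, 130, 134, 134, 133, 123, 122]
135 [90, 87, 82, 120, 137, 137, 132, 114, 120, 152, 155, 163, 186, 191, 192, 188, 182, 173, 159, 133, 90, 95, 131, 137, 137, 135, 133, 132]
136 [78, 53, 102, 137, 136, 136, 129, 107, 122, 155, 171, 180, 186, 191, 193, 187, 181, 172, 156, 117, 61, 97, 135, 137, 139, 132, 128, 134]
137 [73, 62, 109, 138, 135, 135, 122, 101, 131, 158, 173, 182, 187, 192, 191, 186, 179, 170, 152, 104, 58, 107, 138, 137, 137, 127, 120, 130]
138 [64, 77, 119, 138, 134, 135, 115, 94, 1
[... 770 characters left out ...]
136, 136, 131, 129, 139, 138]
144 [61, 48, 51, 51, 59, 75, 102, 139, 163, 174, 184, 188, 192, 190, 183, 176, 165, 144, 96, 62, 110, 140, 136, 136, 126, 124, 139, 137]
145 [59, 54, 57, 54, 48, 70, 112, 145, 165, 177, 185, 188, 192, 189, 181, 173, 162, 143, 99, 62, 111, 137, 136, 136, 122, 121, 139, 137]
146 [53, 54, 57, 59, 59, 62, 100, 144, 169, 180, 187, 191, 194, 188, 181, 172, 159, 140, 97, 52, 85, 107, 111, 112, 111, 125, 139, 138]
147 [50, 56, 57, 73, 85, 74, 90, 124, 154, 162, 171, 181, 188, 184, 182, 172, 156, 133, 87, 44, 50, 49, 49, 51, 96, 133, 138, 139]
148 [50, 57, 54, 76, 99, 85, 83, 92, 103, 99, 109, 136, 149, 151, 161, 154, 138, 111, 64, 51, 55, 56, 53, 75, 120, 141, 138, 139]
```

```bash
python3 - <<'E'
from h import *
for b,tp in (((257,241),(255,160)),((181,240),(177,163))):
    p=plane("side",b,0)[0]; o,d=ray("side",tp); d=d[0]
    s=np.dot(p[:2]-o[:2],d[:2])/np.dot(d[:2],d[:2]); print(p,o+s*d)
c=[(208,234),(282,262),(253,342),(178,315)]
for z in(.15,.2,.25):print(z,plane("top",c,z).round(3).tolist())
p=plane("top",[(330.1,134),(328.0,144)],.048);print(p)
E
```

```text
[0.31617797 0.06766386 0.        ] [0.32314304 0.06573388 0.24035673]
[0.12662685 0.14519824 0.        ] [0.15193813 0.14354903 0.22829272]
0.15 [[0.37, 0.223, 0.15], [0.307, 0.047, 0.15], [0.123, 0.111, 0.15], [0.181, 0.286, 0.15]]
0.2 [[0.365, 0.214, 0.2], [0.305, 0.047, 0.2], [0.13, 0.107, 0.2], [0.185, 0.274, 0.2]]
0.25 [[0.36, 0.205, 0.25], [0.303, 0.046, 0.25], [0.136, 0.103, 0.25], [0.189, 0.261, 0.25]]
[[ 0.65683754 -0.07460988  0.048     ]
 [ 0.62875087 -0.06898981  0.048     ]]
```

```bash
python3 -m inch '[{"claw":1,"travel":[0.9,-0.3,0.6],"turn":0.0913},{"claw":1,"travel":[0.9,-0.3,0.6],"turn":0.0913},{"claw":1,"travel":[0.9,-0.3,0.6],"turn":0.0913},{"claw":1,"travel":[0.9,-0.3,0.6],"turn":0.0913},{"claw":1,"travel":[0.9,-0.3,0.6],"turn":0.0913}]' 60
python3 -m inch '[{"claw":1,"travel":[0.386,-1,0],"turn":0},{"claw":1,"travel":[0.386,-1,0],"turn":0},{"claw":1,"travel":[0.386,-1,0],"turn":0},{"claw":1,"travel":[0.386,-1,0],"turn":0},{"claw":1,"travel":[0.386,-1,0],"turn":0}]'
python3 -m inch '[{"claw":1,"travel":[0,-0.66,0],"turn":0},{"claw":1,"travel":[0,-0.66,0],"turn":0},{"claw":1,"travel":[0,-0.66,0],"turn":0},{"claw":1,"travel":[0,-0.66,0],"turn":0},{"claw":1,"travel":[0,-0.66,0],"turn":0}]'
```

```text
clock: 0.6
position: [0.3957, 0.4734, 0.3722]
ee_rot: [0.002, 0.047, 0.999, 0.001]
contact_force: [-0.8, 0.2, 0.1]
width: 0.0855
gripper_force: 0.0
clock: 1.1
position: [0.4705, 0.2702, 0.37]
ee_rot: [0.0, 0.048, 0.999, -0.001]
contact_force: [-0.7, 0.5, 0.4]
width: 0.0851
gripper_force: 0.0
clock: 1.6
position: [0.4693, 0.1427, 0.3702]
ee_rot: [-0.0, 0.046, 0.999, 0.001]
contact_force: [0.2, -0.6, -0.2]
width: 0.0852
gripper_force: 0.0
```

```bash
python3 -m inch '[{"claw":1,"travel":[0,-0.004,-1],"turn":0},{"claw":1,"travel":[0,-0.004,-1],"turn":0},{"claw":1,"travel":[0,-0.004,-1],"turn":0},{"claw":1,"travel":[0,-0.004,-1],"turn":0},{"claw":1,"travel":[0,-0.004,-1],"turn":0}]'
python3 -m inch '[{"claw":1,"travel":[0,0,-0.3],"turn":0},{"claw":1,"travel":[0,0,-0.5],"turn":0},{"claw":1,"travel":[0,0,-0.6],"turn":0},{"claw":1,"travel":[0,0,-0.71],"turn":0},{"claw":1,"travel":[0,0,-0.71],"turn":0}]'
python3 -m inch '[{"claw":0.2,"travel":[0,0,0],"turn":0},{"claw":-0.5,"travel":[0,0,0],"turn":0},{"claw":-1,"travel":[0,0,0],"turn":0},{"claw":-1,"travel":[0,0,0],"turn":0},{"claw":-1,"travel":[0,0,0],"turn":0}]' 60
python3 -m inch '[{"claw":-1,"travel":[0,0,0],"turn":0},{"claw":-1,"travel":[0,0,0],"turn":0},{"claw":-1,"travel":[0,0,0],"turn":0}]' 80
```

```text
clock: 2.1
position: [0.4636, 0.1425, 0.1642]
ee_rot: [-0.008, 0.045, 0.999, -0.001]
contact_force: [0.4, 0.1, -0.6]
width: 0.0853
gripper_force: 0.0
clock: 2.6
position: [0.4696, 0.1428, 0.0279]
ee_rot: [-0.001, 0.045, 0.999, 0.0]
contact_force: [-0.5, -0.3, -0.5]
width: 0.0854
gripper_force: 0.0
clock: 3.1
position: [0.4701, 0.1419, 0.0295]
ee_rot: [0.001, 0.046, 0.999, 0.0]
contact_force: [-0.3, 2.2, 4.2]
width: 0.0236
gripper_force: 59.3
clock: 3.4
position: [0.4701, 0.1419, 0.0295]
ee_rot: [0.001, 0.046, 0.999, 0.0]
contact_force: [-1.4, -0.0, 5.2]
width: 0.0232
gripper_force: 78.0
```

```bash
python3 -m inch '[{"claw":-1,"travel":[0,0,0.17],"turn":0},{"claw":-1,"travel":[0,0,0.34],"turn":0},{"claw":-1,"travel":[0,-0.1,0.34],"turn":0},{"claw":-1,"travel":[0,-0.2,0.34],"turn":0},{"claw":-1,"travel":[0,-0.3,0.34],"turn":0}]'
python3 -m inch '[{"claw":-1,"travel":[-0.1,-0.2,0],"turn":-0.0128},{"claw":-1,"travel":[-0.197,-0.4,0],"turn":-0.0128},{"claw":-1,"travel":[-0.197,-0.55,0],"turn":-0.0128},{"claw":-1,"travel":[-0.197,-0.625,0],"turn":-0.0128},{"claw":-1,"travel":[-0.197,-0.625,0],"turn":-0.0128}]'
python3 - <<'E'
from h import *
out=[]
for n,(x,y,w,h) in (("top",(270,110,100,80)),("side",(290,180,140,90))):
    im=imaging.get_image(n)[:,:,::-1]; cv2.imwrite(f"pics/{n}1.png",im)
    out.append(cv2.resize(im[y:y+h,x:x+w],(800,600) if 0 else (w*5,h*5),interpolation=cv2.INTER_CUBIC))
cv2.imwrite("pics/t1.png",out[0]);cv2.imwrite("pics/s1.png",out[1])
E
```

```text
clock: 3.9
position: [0.469, 0.0811, 0.0969]
ee_rot: [0.0, 0.045, 0.999, 0.0]
contact_force: [0.5, 0.3, -1.9]
width: 0.0229
gripper_force: 78.7
clock: 4.4
position: [0.4299, -0.0451, 0.0966]
ee_rot: [0.0, 0.067, 0.998, -0.0]
contact_force: [-0.1, 0.3, -1.7]
width: 0.023
gripper_force: 79.0
```

View pics/t1.png

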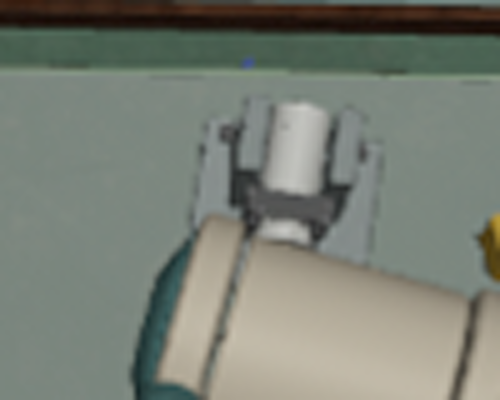

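View pics/s1.png

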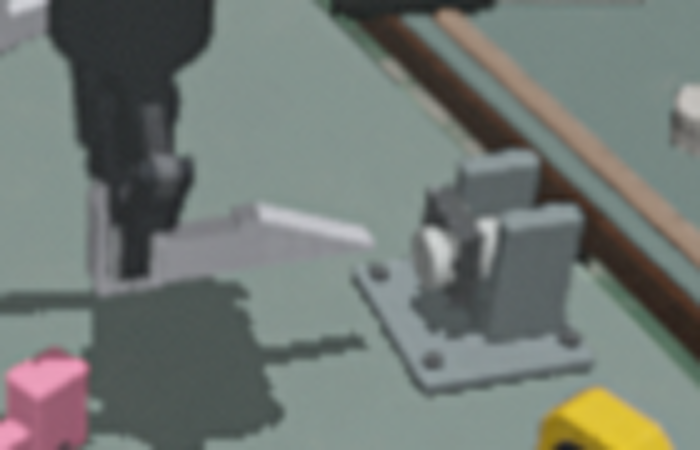

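```bash
cat >> h.py <<'E'
def proj(n,P):
    p=imaging.camera_params(n);K=np.array(p["camera_matrix"]);T=np.array(p["cam_to_world"]);k=p["k1"]
    c=(np.atleast_2d(P)-T[:3,3])@T[:3,:3]; x=c[:,:2]/c[:,2:]; x=x*(1+k*(x**2).sum(1,keepdims=True))
    return x*K[[0,1],[0,1]]+K[:2,2]
E
python3 - <<'E'
from h import *
q=np.radians(-7.5);u=np.array([np.cos(q),np.sin(q),0]);v=np.array([-u[1],u[0],0]);z=np.array([0,0,1.])
st=np.array([.6012,-.0655,0])
t=cv2.imread("pics/top1.png");s=cv2.imread("pics/side1.png")
pl=[st+a*u+b*v+.01*z for a,b in((-.03,-.05),(-.03,.05),(.065,.05),(.065,-.05))]
end=[st-.015*u+.048*z+.016*(np.cos(a)*v+np.sin(a)*z) for a in np.linspace(0,6.28,25)]
br=[st+a*u+b*v+.076*z for a,b in((-.007,-.0225),(-.007,.0225),(.007,.0225),(.007,-.0225))]
g=np.array([.4299,-.0451,.0]);qt=np.pi/2-2*np.arcsin(.067)-np.pi/2;w=np.array([np.cos(qt),np.sin(qt),0]);wv=np.array([-w[1],w[0],0])
print(np.degrees(qt))
tip=g+.127*w
tp=[tip+b*wv+h*z for b,h in((.007,.0675),(-.007,.0675),(-.007,.0705),(.007,.0705))]
for n,im,(x,y,ww,hh) in(("top",t,(270,110,100,80)),("side",s,(330,190,100,75))):
    c=cv2.resize(im[y:y+hh,x:x+ww],None,fx=8,fy=8,interpolation=cv2.INTER_CUBIC) if n=="side" else cv2.resize(im[y:y+hh,x:x+ww],None,fx=7,fy=7,interpolation=cv2.INTER_CUBIC)
    f=8 if n=="side" else 7
    for L,col in((pl,(0,0,255)),(end,(0,255,0)),(br,(255,0,0)),(tp,(0,255,255))):
        cv2.polylines(c,[np.int32((proj(n,np.array(L))-[x,y]+.5)*f-.5)],True,col,1)
    cv2.imwrite(f"pics/{n}_o.png",c)
E
```

```text
-7.683390239501277
```

View pics/side_o.png

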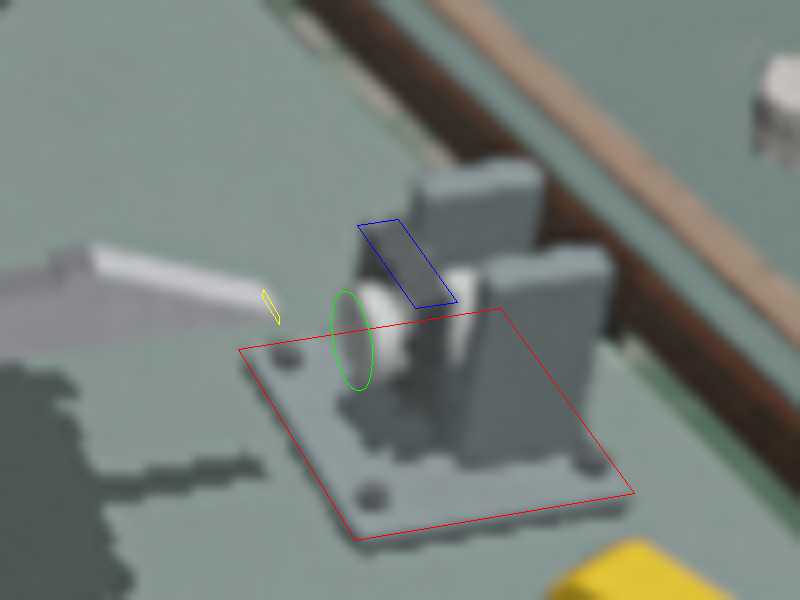

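View pics/top_o.png

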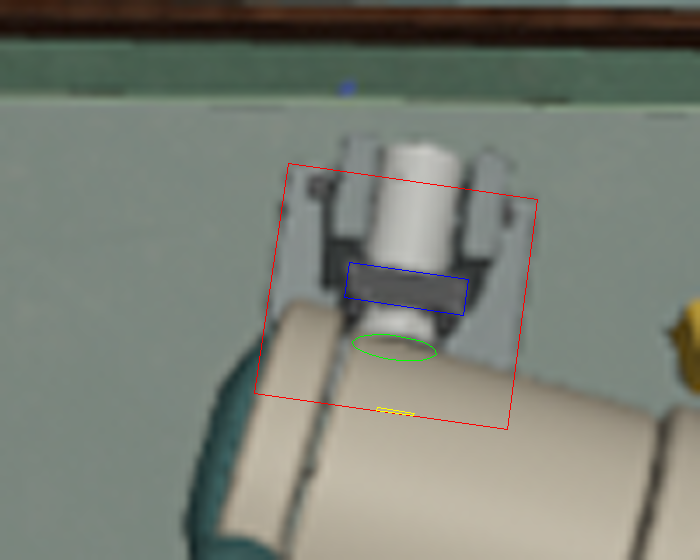

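Side view: the tip (crop 278,305) agrees with the kinematic prediction to about 1.5 mm. The spindle end (352,340) and the bridge in both views match the stand pose I computed. I'll lower the wedge slightly, then insert.

```bash
python3 -m inch '[{"claw":-1,"travel":[0,0.008,-0.007],"turn":0},{"claw":-1,"travel":[0.1,-0.005,-0.007],"turn":0},{"claw":-1,"travel":[0.15,-0.012,-0.007],"turn":0},{"claw":-1,"travel":[0.2,-0.018,-0.007],"turn":0},{"claw":-1,"travel":[0.25,-0.025,-0.007],"turn":0}]' 100
python3 - <<'E'
from h import *
im=imaging.get_image("side")[:,:,::-1]; cv2.imwrite("pics/side2.png",im)
cv2.imwrite("pics/s2.png",cv2.resize(im[190:265,330:430],None,fx=7,fy=7,interpolation=cv2.INTER_CUBIC))
E
```

```text
clock: 5.0
position: [0.4803, -0.0478, 0.0947]
ee_rot: [-0.0, 0.065, 0.998, 0.0]
contact_force: [0.3, -0.1, -1.9]
width: 0.0231
gripper_force: 98.5
```

View pics/s2.png

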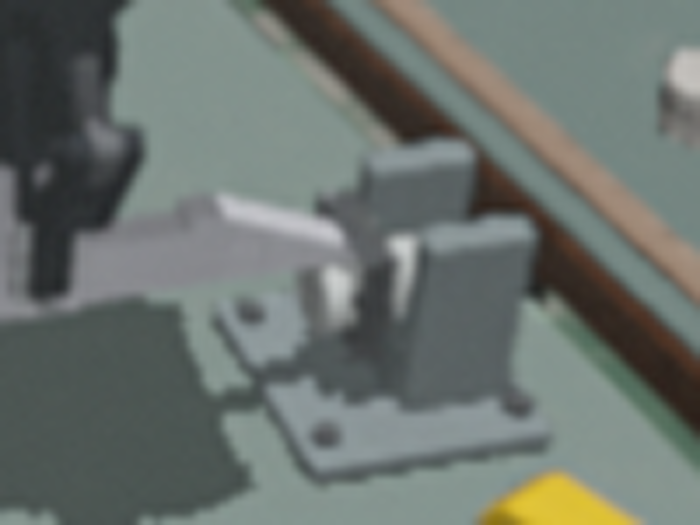

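The tip is entering under the bridge at (350,250), with no contact force, so I'll keep pushing.

```bash
for i in 1; do :; done
python3 -m inch '[{"claw":-1,"travel":[0.025,-0.0035,0],"turn":0},{"claw":-1,"travel":[0.05,-0.007,0],"turn":0},{"claw":-1,"travel":[0.075,-0.01,0],"turn":0},{"claw":-1,"travel":[0.1,-0.014,0],"turn":0},{"claw":-1,"travel":[0.125,-0.018,0],"turn":0}]'
python3 -m inch '[{"claw":-1,"travel":[0.025,-0.0035,0],"turn":0},{"claw":-1,"travel":[0.05,-0.007,0],"turn":0},{"claw":-1,"travel":[0.075,-0.01,0],"turn":0},{"claw":-1,"travel":[0.1,-0.014,0],"turn":0},{"claw":-1,"travel":[0.125,-0.018,0],"turn":0}]'
```

```text
clock: 5.55
position: [0.498, -0.0505, 0.0942]
ee_rot: [-0.008, 0.065, 0.998, 0.001]
contact_force: [-17.8, 2.3, 10.9]
width: 0.0225
gripper_force: 100.2
clock: 6.05
position: [0.5281, -0.0551, 0.0946]
ee_rot: [-0.002, 0.066, 0.998, 0.0]
contact_force: [-0.8, 0.2, -3.0]
width: 0.0228
gripper_force: 98.8
```

```bash
python3 - <<'E'
from h import *
im=imaging.get_image("side")[:,:,::-1]; cv2.imwrite("pics/side3.png",im)
cv2.imwrite("pics/s3.png",cv2.resize(im[170:265,310:430],None,fx=6,fy=6,interpolation=cv2.INTER_CUBIC))
E
```

```text
(no output)
```

View pics/s3.png

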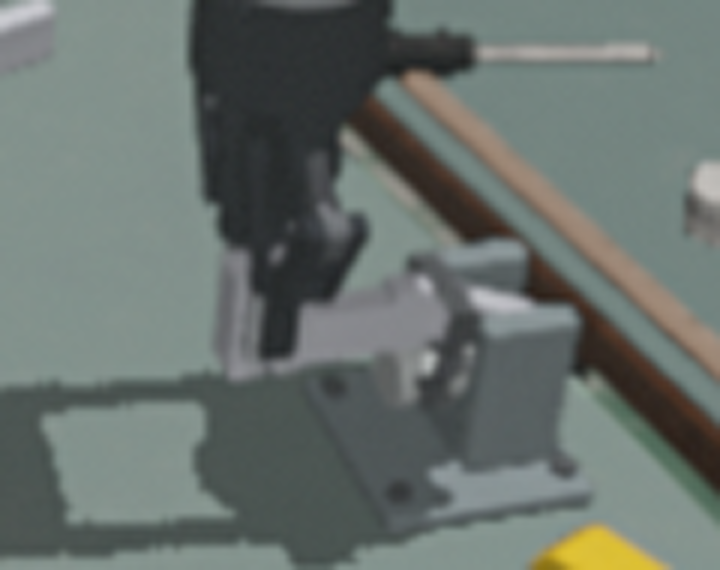

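The picture shows the clip astride the slope just below the crest, against the cheeks (about 450,310). I've used all ten views, so from here I'll work from measurements. I'll push on over the crest.

```bash

python3 -m inch '[{"claw":-1,"travel":[0.02,-0.003,0],"turn":0},{"claw":-1,"travel":[0.04,-0.006,0],"turn":0},{"claw":-1,"travel":[0.06,-0.008,0],"turn":0},{"claw":-1,"travel":[0.08,-0.011,0],"turn":0},{"claw":-1,"travel":[0.1,-0.014,0],"turn":0}]'
python3 -m inch '[{"claw":-1,"travel":[0.02,-0.003,0],"turn":0},{"claw":-1,"travel":[0.04,-0.006,0],"turn":0},{"claw":-1,"travel":[0.06,-0.008,0],"turn":0},{"claw":-1,"travel":[0.08,-0.011,0],"turn":0},{"claw":-1,"travel":[0.09,-0.012,0],"turn":0}]'
python3 -m inch '[{"claw":-1,"travel":[0,0,0],"turn":0}]'
python3 - <<'E'
from h import *
imaging
im=imaging.get_image("side")[:,:,::-1]; cv2.imwrite("pics/side4.png",im)
q=np.radians(-7.5);u=np.array([np.cos(q),np.sin(q),0]);v=np.array([-u[1],u[0],0]);st=np.array([.6012,-.0655,0])
g=cv2.cvtColor(im,cv2.COLOR_BGR2GRAY)
# gray along bar's top centre line, from grip to tip, at saddle height and clip-bridge height
w=get_state()["position"]; print(w, (w[:2]-st[:2])@u[:2], (w[:2]-st[:2])@v[:2])
for h in(.024,.026,.029):
  P=[np.array([w[0],w[1],w[2]-.0295+h])+a*u-.0*v for a in np.arange(.018,.1,.004)]
  print(h,[(int(g[int(round(y)),int(round(x))])) for x,y in proj("side",np.array(P))])
E
```

```text
clock: 6.6
position: [0.5505, -0.0584, 0.095]
ee_rot: [0.0, 0.066, 0.998, 0.0]
contact_force: [-0.1, 0.4, -1.1]
width: 0.023
gripper_force: 98.8
clock: 7.1
position: [0.5685, -0.0608, 0.095]
ee_rot: [0.0, 0.066, 0.998, 0.0]
contact_force: [0.3, 0.7, -1.7]
width: 0.0229
gripper_force: 98.8
clock: 7.2
position: [0.5683, -0.0608, 0.0949]
ee_rot: [0.0, 0.066, 0.998, 0.0]
contact_force: [-0.4, 0.0, -2.1]
width: 0.0232
gripper_force: 98.8
[ 0.56790937 -0.06070849  0.09486081] -0.033631244228906496 0.0004052154810420568
0.024 [70, 122, 110, 101, 67, 56, 56, 106, 120, 120, 117, 121, 128, 131, 164, 172, 184, 179, 163, 146, 123]
0.026 [60, 101, 110, 101, 47, 57, 60, 106, 121, 115, 113, 127, 128, 161, 185, 191, 184, 119, 113, 118, 123]
0.029 [47, 61, 67, 59, 41, 55, 66, 114, 110, 110, 115, 122, 122, 160, 179, 164, 141, 111, 109, 122, 124]
```

The clip is seated on the saddle, about 38 mm ahead of the grip. I'll lift it straight up gently.

```bash

python3 -m inch '[{"claw":-1,"travel":[0,0,0.03],"turn":0},{"claw":-1,"travel":[0,0,0.06],"turn":0},{"claw":-1,"travel":[0,0,0.09],"turn":0},{"claw":-1,"travel":[0,0,0.12],"turn":0},{"claw":-1,"travel":[0,0,0.16],"turn":0}]'
python3 -m inch '[{"claw":-1,"travel":[0,0,0.05],"turn":0},{"claw":-1,"travel":[0,0,0.1],"turn":0},{"claw":-1,"travel":[0,0,0.15],"turn":0},{"claw":-1,"travel":[0,0,0.2],"turn":0},{"claw":-1,"travel":[0,0,0.24],"turn":0}]'
cat > chk.py <<'E'
from h import *
import sys
im=imaging.get_image("side")[:,:,::-1]; cv2.imwrite("pics/%s.png"%sys.argv[1],im)
g=cv2.cvtColor(im,cv2.COLOR_BGR2GRAY);s=get_state();w=s["position"];r=s["ee_rot"]
q=-2*np.arctan2(abs(r[1]),abs(r[2]));u=np.array([np.cos(q),np.sin(q),0])
print(w,s["contact_force"])
for h in(.024,.026,.029,.012):
  P=[np.array([w[0],w[1],w[2]-.0295+h])+a*u for a in np.arange(.018,.1,.004)]
  print(h,[(int(g[int(round(y)),int(round(x))])) for x,y in proj("side",np.array(P))])
E
python3 chk.py side5
```

```text
clock: 7.75
position: [0.5677, -0.0607, 0.1275]
ee_rot: [-0.0, 0.066, 0.998, 0.0]
contact_force: [0.2, 0.0, -1.5]
width: 0.023
gripper_force: 98.8
clock: 8.25
position: [0.5682, -0.0608, 0.1761]
ee_rot: [0.0, 0.066, 0.998, -0.0]
contact_force: [0.6, 0.2, -2.5]
width: 0.0232
gripper_force: 98.8
[ 0.56890533 -0.06092136  0.17728842] [ 1.17631071 -0.37365032 -2.23011298]
0.024 [80, 125, 83, 63, 56, 59, 111, 121, 122, 119, 116, 129, 130, 153, 167, 175, 170, 151, 143, 131, 125]
0.026 [111, 125, 62, 53, 58, 67, 111, 119, 113, 111, 116, 129, 128, 173, 185, 175, 170, 128, 126, 124, 125]
0.029 [93, 110, 49, 48, 61, 112, 128, 119, 114, 111, 117, 122, 131, 170, 171, 146, 125, 126, 126, 126, 127]
0.012 [99, 133, 139, 138, 125, 67, 61, 66, 95, 135, 135, 134, 134, 134, 135, 136, 135, 135, 137, 146, 150]
```

The clip is riding on the saddle, well above the cheeks. Next I'll carry it to the open bench on the left.

```bash

python3 -m inch '[{"claw":-1,"travel":[-0.02,0.04,0],"turn":0},{"claw":-1,"travel":[-0.06,0.11,0],"turn":0},{"claw":-1,"travel":[-0.12,0.21,0],"turn":0},{"claw":-1,"travel":[-0.18,0.31,0],"turn":0},{"claw":-1,"travel":[-0.24,0.41,0],"turn":0}]'
python3 -m inch '[{"claw":-1,"travel":[-0.06,0.1,0],"turn":0},{"claw":-1,"travel":[-0.12,0.2,0],"turn":0},{"claw":-1,"travel":[-0.18,0.29,0],"turn":0},{"claw":-1,"travel":[-0.22,0.36,0],"turn":0},{"claw":-1,"travel":[-0.24,0.39,0],"turn":0}]'
python3 -m inch '[{"claw":-1,"travel":[0,0,-0.05],"turn":0},{"claw":-1,"travel":[0,0,-0.13],"turn":0},{"claw":-1,"travel":[0,0,-0.23],"turn":0},{"claw":-1,"travel":[0,0,-0.33],"turn":0},{"claw":-1,"travel":[0,0,-0.43],"turn":0}]'
python3 -m inch '[{"claw":-1,"travel":[0,0,-0.04],"turn":0},{"claw":-1,"travel":[0,0,-0.06],"turn":0},{"claw":-1,"travel":[0,0,-0.07],"turn":0},{"claw":-1,"travel":[0,0,-0.07],"turn":0}]'
python3 chk.py side6
```

```text
clock: 8.8
position: [0.5178, 0.0231, 0.1741]
ee_rot: [-0.001, 0.065, 0.998, 0.0]
contact_force: [0.1, 0.2, -1.4]
width: 0.0229
gripper_force: 98.8
clock: 9.3
position: [0.4701, 0.1009, 0.1746]
ee_rot: [-0.001, 0.065, 0.998, 0.0]
contact_force: [0.7, -0.5, -2.3]
width: 0.0227
gripper_force: 98.8
clock: 9.8
position: [0.4724, 0.0985, 0.0875]
ee_rot: [0.0, 0.066, 0.998, -0.0]
contact_force: [-0.5, -0.0, -2.8]
width: 0.0229
gripper_force: 98.8
clock: 10.2
position: [0.4725, 0.0991, 0.0753]
ee_rot: [0.001, 0.066, 0.998, 0.0]
contact_force: [0.5, 1.0, -2.0]
width: 0.0233
gripper_force: 98.8
[0.47259732 0.09920724 0.07550696] [ 0.38050197  0.41575323 -1.28193809]
0.024 [142, 133, 120, 69, 56, 77, 101, 121, 125, 119, 128, 132, 133, 131, 155, 188, 188, 185, 177, 170, 140]
0.026 [142, 124, 100, 60, 56, 77, 123, 127, 123, 119, 128, 125, 125, 130, 155, 188, 188, 162, 149, 145, 138]
0.029 [133, 92, 62, 58, 58, 104, 137, 133, 129, 120, 123, 125, 125, 145, 171, 176, 171, 141, 138, 138, 138]
0.012 [133, 137, 141, 115, 82, 63, 65, 94, 137, 137, 135, 135, 135, 135, 136, 136, 137, 136, 141, 154, 159]
```

```bash

python3 -m inch '[{"claw":-1,"travel":[0,0,-0.03],"turn":0},{"claw":-1,"travel":[0,0,-0.06],"turn":0},{"claw":-1,"travel":[0,0,-0.09],"turn":0},{"claw":-1,"travel":[0,0,-0.11],"turn":0},{"claw":-1,"travel":[0,0,-0.13],"turn":0}]'
python3 -m inch '[{"claw":-1,"travel":[0,0,-0.02],"turn":0},{"claw":-1,"travel":[0,0,-0.04],"turn":0},{"claw":-1,"travel":[0,0,-0.06],"turn":0},{"claw":-1,"travel":[0,0,-0.08],"turn":0},{"claw":-1,"travel":[0,0,-0.095],"turn":0}]'
python3 -m inch '[{"claw":-1,"travel":[0,0,0],"turn":0},{"claw":-1,"travel":[0,0,0],"turn":0}]'
python3 chk.py side7
```

```text
clock: 10.75
position: [0.4718, 0.0993, 0.0484]
ee_rot: [-0.0, 0.066, 0.998, 0.0]
contact_force: [0.1, 0.7, -1.7]
width: 0.0232
gripper_force: 98.8
clock: 11.25
position: [0.4718, 0.0993, 0.0296]
ee_rot: [-0.0, 0.066, 0.998, 0.0]
contact_force: [-1.9, 0.2, 2.4]
width: 0.0229
gripper_force: 99.2
clock: 11.45
position: [0.472, 0.0993, 0.0299]
ee_rot: [0.0, 0.066, 0.998, 0.0]
contact_force: [0.3, -0.3, -2.6]
width: 0.0229
gripper_force: 99.1
[0.47195348 0.09927366 0.02990823] [-0.36992637 -0.8282648  -1.44310796]
0.024 [133, 122, 124, 120, 93, 62, 62, 115, 123, 122, 127, 133, 133, 133, 155, 176, 189, 189, 171, 155, 148]
0.026 [120, 112, 124, 120, 93, 64, 62, 112, 123, 122, 122, 127, 128, 133, 155, 185, 182, 177, 162, 155, 137]
0.029 [76, 76, 108, 112, 68, 63, 63, 103, 114, 117, 120, 122, 122, 150, 175, 158, 151, 147, 140, 138, 137]
0.012 [137, 138, 138, 120, 85, 62, 66, 90, 136, 136, 135, 134, 135, 135, 135, 135, 135, 137, 139, 143, 173]
```

On the bench now. I'll release and withdraw straight up.

```bash

python3 -m inch '[{"claw":-0.3,"travel":[0,0,0],"turn":0},{"claw":-0.1,"travel":[0,0,0],"turn":0},{"claw":0,"travel":[0,0,0],"turn":0},{"claw":0,"travel":[0,0,0],"turn":0},{"claw":0,"travel":[0,0,0],"turn":0}]' 20
python3 -m inch '[{"claw":0,"travel":[0,0,0.05],"turn":0},{"claw":0,"travel":[0,0,0.12],"turn":0},{"claw":0,"travel":[0,0,0.25],"turn":0},{"claw":0,"travel":[0,0,0.45],"turn":0},{"claw":0,"travel":[0,0,0.65],"turn":0}]'
python3 -m inch '[{"claw":0,"travel":[-0.2,0,0.2],"turn":0},{"claw":0,"travel":[-0.3,0,0.4],"turn":0},{"claw":0,"travel":[-0.5,0,0.6],"turn":0},{"claw":0,"travel":[-0.6,0,0.7],"turn":0},{"claw":0,"travel":[-0.6,0,0.7],"turn":0}]'
python3 - <<'E'
from h import *
for n in("top","side"):
    im=imaging.get_image(n)[:,:,::-1]
    g=cv2.cvtColor(im,cv2.COLOR_BGR2GRAY)
    w=np.array([.472,.0993,0]);q=np.radians(-7.5);u=np.array([np.cos(q),np.sin(q),0]);v=np.array([-u[1],u[0],0])
    for b,h in((0,.05),(0,.046),(.019,.044),(-.019,.044),(0,.024)):
        print(n,b,h,[int(g[int(round(y)),int(round(x))]) for x,y in proj(n,np.array([w+a*u+b*v+[0,0,h] for a in np.arange(-.024,.14,.004)]))])
E
```

```text
clock: 12.0
position: [0.472, 0.0993, 0.03]
ee_rot: [0.0, 0.066, 0.998, 0.0]
contact_force: [0.4, 0.8, -0.1]
width: 0.0427
gripper_force: 0.0
clock: 12.5
position: [0.4714, 0.0992, 0.1616]
ee_rot: [-0.0, 0.066, 0.998, 0.0]
contact_force: [1.0, 0.4, 0.3]
width: 0.0429
gripper_force: 0.0
clock: 13.0
position: [0.3505, 0.0995, 0.3042]
ee_rot: [0.004, 0.065, 0.998, 0.001]
contact_force: [2.0, -0.5, -0.3]
width: 0.0429
gripper_force: 0.0
top 0 0.05 [182, 183, 182, 182, 180, 175, 173, 170, 168, 168, 133, 131, 125, 114, 58, 63, 77, 89, 132, 127, 135, 137, 141, 120, 153, 184, 184, 180, 181, 181, 182, 181, 184, 186, 181, 152, 127, 127, 128, 127, 127]
top 0 0.046 [182, 183, 183, 182, 180, 175, 174, 170, 169, 142, 138, 131, 128, 114, 66, 63, 77, 89, 132, 127, 135, 135, 108, 110, 153, 180, 184, 181, 181, 181, 182, 181, 183, 186, 186, 149, 125, 127, 128, 128, 127]
top 0.019 0.044 [182, 183, 183, 146, 180, 176, 175, 172, 171, 169, 168, 165, 163, 160, 158, 154, 151, 149, 140, 135, 122, 111, 120, 128, 126, 127, 127, 127, 127, 127, 127, 127, 126, 127, 126, 127, 127, 127, 127, 127, 127]
top -0.019 0.0
[... 807 characters left out ...]
41, 141, 140, 141, 141, 142, 142, 142, 141]
side 0.019 0.044 [141, 142, 140, 174, 191, 173, 184, 194, 189, 191, 167, 152, 127, 87, 95, 96, 122, 139, 142, 142, 142, 142, 141, 141, 141, 140, 141, 142, 141, 141, 141, 141, 140, 140, 140, 141, 141, 140, 141, 141, 141]
side -0.019 0.044 [131, 124, 136, 140, 139, 138, 142, 142, 138, 139, 154, 150, 117, 82, 74, 69, 179, 196, 175, 197, 204, 198, 191, 168, 160, 153, 148, 144, 139, 141, 142, 142, 142, 142, 143, 142, 142, 142, 141, 141, 141]
side 0 0.024 [143, 131, 120, 137, 142, 142, 140, 141, 142, 141, 140, 172, 198, 190, 95, 71, 65, 118, 187, 200, 174, 162, 157, 154, 177, 184, 189, 192, 190, 164, 150, 147, 143, 140, 143, 142, 142, 142, 142, 141, 142]
```

```bash
python3 -c "
from rig import ticket;print(ticket.sign_off())"
```

```text
the job is handed in; nothing more can be done
None
```

I handed the job in at about 13 s of the allowed 54 s: the wedge took the clip off the spindle, and both now stand released on the bench, well clear of the stand; I confirmed the final position from camera pixel readings only, and sign-off gave no verdict.

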